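# Tilt the inspection mirror to the upper jaw

## Robot

A 7-joint arm with a two-finger parallel gripper is mounted at the origin on a cart in front of the work surface, level with it; the furniture and walls round the work are solid. World frame = base frame: x ahead of the robot, y to its left, z up, the work surface at z = 0. Lengths are in m, angles in degrees, forces in N, time in s.
With the tool pointing down it reaches from about 0.425 to 0.875 m from the base axis. Payload 4.7 kg.
Tool frame: the origin (TCP) lies midway between the tips of the shut fingers; the grasp point (between the pads) lies 19 mm behind it; z points along the fingers, y is the line along which they close (so a half turn about z gives the same grasp; the last joint's range is limited). The gripper opens to 87 mm and grips with 3 to 60 N. Pads are 19 mm wide; open, the fingers measure 117 mm over their backs; the gripper's body (75 mm by 190 mm) begins 51 mm behind the grasp point.
Start: joints at [71.625, 18.392, -4.016, 83.108, 1.295, 78.541, -3.26], TCP at [0.214, -0.614, 0.223] pointing down, gripper open.
Joint ranges: [-163.93, 163.93], [-17.29, 119.83], [-79.2, 71.16], [3.27, 140.29], [-89.18, 269.18], [5.43, 117.66], [-154.24, 154.24]. Speed limits (degrees/s): [147.25, 147.25, 180, 180, 180, 180, 180].

## Interface

Orientations are given as [roll, pitch, yaw] about the fixed x, y, z axes, in that order (R = Rz(yaw) Ry(pitch) Rx(roll)).
In Python, from cell import env, viewer, boxes_of, masks_of gives the robot as it stands. The module is installed in compiled form; this text tells all that it offers.
- The arm moves only by the tool apply_moves, never from a script. Its argument "moves" is a list of rows, each a list of 7 numbers: the shift along the tool's x, y, z scaled (see below), then the turn, a rotation vector about the tool's x, y, z scaled (see below), then the opening, from 0 (shut) to 1 (fully open). A call has 1 to 20 rows; each row is the pose to reach, as a shift and turn from the pose commanded when the call began, along the tool's axes at that moment; what a row does not reach only later rows make up. The controller multiplies each number of a shift by 0.2 m and each number of a turn by 1.5 rad. A row lasts 1/10 s, in which the tool goes at most 50 mm and 8.59 degrees, less where a joint would pass 70% of its speed; a pose out of reach is approached as far as the arm can. A call with a number of a shift or a turn outside -1 to 1 is refused whole. A call with a gripper value outside its range is refused whole. The fingers move at their own pace and stop on an object; "grip_force" is the grip in N (left out, the last holds). Time passes only in rows, so rows that repeat a pose let the fingers close. It gives the time, the measured TCP pose, the force, the opening and the grip force at its end, in the units of the state.
- env.get_obs(): the state, without advancing time (a new reading comes with each control period).
- viewer.read_camera(name): name is "side" or "top"; returns the picture (400x640x3 uint8, red, green, blue); there is no depth.
- viewer.get_calibration(name): a dict with "fov_y" (degrees; the focal length in pixels is half the picture's height over the tangent of half this angle, whatever the lens; pixels are square), "cx", "cy" (the principal point, pixels), "k1" (the pictures are not rectified: a ray, as slopes to the right and down, at radius r is drawn at 1 + k1 r^2 times it, then the intrinsics apply), "position" and "orientation" of the camera in the world. Camera axes: x right, y up, looking along -z (the intrinsics and any distortion apply to the point x, -y, -z); pixel columns grow to the right and rows downward; lengths in m; the calibration is good to about 2 mm. A picture is of the moment at which its call begins. get_calibration takes no time and is no camera call.
- env.sign_off(): hands the job in; it is judged then, once.
Trained networks look in the newest picture that a camera, given by its name, has taken for a name from the list of things; names that differ only in an ending like _2 or _b are one class to them, and where a whole thing is asked for, a point or a joint stands for the part that bears it (a point fixed in the world has none). Each returns a list of dicts, best first, with "conf" (0 to 1); they miss things now and then, are a little off and sometimes report something else, mostly with a low value. They report only what shows in the picture. A call takes as long as a camera call.
- boxes_of(camera, target): "location" ([column, row] in pixels, amid what is visible of it).
- masks_of(camera, target): "pixels" (400x640 bool, what is visible of it) and "location" ([column, row] in pixels, amid what is visible of it).
The state is a dict: "time_s": time; "qpos": joint angles; "joint_velocities": joint speeds; "effort": joint torques, N m; "tool_pos": TCP position; "tool_rot": TCP orientation; "force": force on the tool from outside, world axes, zero at the start; "wrist_torque": the same for the moment, N m; "grip_width": finger opening in m; "grasp_force": force on a finger pad.
Only numpy, scipy, OpenCV 4.12 (cv2) and the standard library are available. Lean on these libraries where they do the work, as an engineer would, in place of code of your own. Each camera call takes 0.05 s, during which the arm holds its last target. There are 200 camera calls.

## Task

The bench camera on the inspection stand looks straight across at a spring-closed tilting mirror. Take the mirror by its handle bar, lift it and tilt it until the camera sees the middle of the upper-jaw plaster model (the one with a filled-in palate, not the open horseshoe of the lower jaw beside it) in the middle of the mirror. Finish while still gripping the bar and holding the mirror still at that angle, and leave the models and the things around the stand where they are.

Things in the scene. Friction and masses are not known exactly. Their poses are not given: they have to be found in the camera images.
- stand: Fixed inspection stand: aluminium base plate 330x130x8 mm on feet (top face 12 mm up), two dark cheeks (137 mm high, at y -56 and +56) carrying the mirror, black camera box (34x44x40 mm, at x -258, 125 mm up) on a post. Origin: on the worktop straight under the middle of the mirror's pivot. x points from camera to mirror, y along the pivot, z up. The plate spans x -280 to +50, y -65 to +65 mm.
- pivot (a point): Middle of the mirror's pivot, 125 mm above the worktop over the stand's origin, in the mirror's face; the pivot runs along the stand's y axis, level.
- lens (a point): Front of the camera's lens, 230 mm from the pivot on the stand's -x side and at the pivot's height; the camera looks level along the stand's +x axis at the pivot.
- mirror (a joint): Tilt of the mirror, rad, 0 to 1.5. 0: closed, level, face down, handle towards the camera. Grows as the handle is lifted; at 1.5 almost upright, facing the camera, handle on top. Mirror 90 (square to the pivot) x 98 x 7 mm, pivoted across its middle, 0.25 kg. A spring shuts it when let go; lifting takes 1.5 to 4 N at the handle.
- handle (a point): Middle of the handle bar: level round steel bar, 10 mm thick, 70 mm long, parallel to the pivot and 110 mm from it in the mirror's plane, on two thin rods at its ends; 60 mm free between bar and mirror edge. Closed, it is 125 mm above the worktop, 110 mm from the pivot towards the camera; it rises on an arc about the pivot and can turn between gripping fingers.
- sightline (a point): The camera's line of sight after the mirror: starts at the pivot, runs along this frame's x axis; y is the pivot's axis, z square to the line in the stand's upright plane. It turns twice as far as the mirror: mirror at 0, it points along the stand's +x; at 0.785 rad straight down; at 1.57 back at the lens. A brass needle, 50 mm, geared 2:1, outside the cheek at y +56, points along it.
- upper: Loose plaster model of an upper jaw, 55x63x21 mm, cream, palate filled in between the teeth. It stands on the stand's plate, 25 to 170 mm from the pivot towards the camera and within 5 mm of the stand's middle line. Origin: centre of its underside (12 mm above the worktop), z up.
- palate (a point): Middle of the upper-jaw model, 12 mm above its underside: the point to be seen in the middle of the mirror.
- lower: Loose plaster model of a lower jaw, 42 x 62 x 16 mm, an open horseshoe, on the same plate; which of the two models is nearer the mirror varies. Not the one to look at. Origin: centre of its underside.
- spare_lower: Loose bystander beside the stand: a second lower-jaw model, 42 x 60 x 15 mm, on the 3 mm desk mat. Origin: centre of its underside.
- tape: Loose bystander at the front edge, right of the stand: a roll of tape, 84 mm across, 19 mm high. Origin: centre of its underside.
- discs: Loose bystander beside the stand: a white block with upright mandrels and discs, 42 x 63 x 64 mm. Origin: centre of its underside.
- dish: Loose bystander at the front edge, farther right: a glass dish with rubber polishers, 92 mm across, 18 mm high. Origin: centre of its underside.

How it is judged:
By the outcome, as a careful person would: the job done as asked, in the order asked, and still so for the second after the job is handed in, while the arm keeps its last pose, push and grip.
It also fails if it takes over 43 s, if anything falls off the work surface, if the arm or the gripper's body presses on something with over 40 N, if the wrist force passes 120 N, or if a joint passes its speed limit or range.

## Working session

There is one attempt and no reset: what is moved stays moved. The work goes in short steps, Python scripts to look and compute and a tool call to move; the robot and the scene stay as the last step left them, time stands still between calls to the robot, and variables do not carry over. Pictures are saved under pics/ and viewed, at most 10 in all, crops included, and the job is handed in when it is done.

Besides the shell and the picture viewer there is one more tool, called after ">>>" as a command line: name --pt "numbers of a row" for each row, then --argument value for the rest. apply_moves: Moves the arm, as the interface text tells. Shifts and turns lie within -1 to 1; 1 stands for 0.2 m of shift or 1.5 rad of turn. Its arguments: {"type":"object","properties":{"moves":{"type":"array","items":{"type":"array","items":{"type":"number","minimum":-1,"maximum":1}}},"grip_force":{"type":"number"}},"required":["moves"]}

```bash
mkdir -p pics; cat > h.py <<'E'
import numpy as np, cv2
from scipy.spatial.transform import Rotation as R
from cell import env, viewer, boxes_of, masks_of
def cal(n):
    c=viewer.get_calibration(n); f=200/np.tan(np.radians(c['fov_y'])/2)
    return c,f,R.from_euler('xyz',c['orientation'],degrees=True).as_matrix(),np.array(c['position'])
def proj(n,P):
    c,f,M,p=cal(n); q=(np.atleast_2d(P)-p)@M; s=np.c_[q[:,0]/-q[:,2],-q[:,1]/-q[:,2]]
    s=s*(1+c['k1']*(s**2).sum(1,keepdims=True)); return s*f+[c['cx'],c['cy']]
def ray(n,uv):
    c,f,M,p=cal(n); d=(np.array(uv,float)-[c['cx'],c['cy']])/f; s=d.copy()
    for _ in range(20): s=d/(1+c['k1']*(s@s))
    v=M@np.array([s[0],-s[1],-1]); return p,v/np.linalg.norm(v)
def onz(n,uv,z):
    p,v=ray(n,uv); return p+v*(z-p[2])/v[2]
def snap(n,f):
    im=viewer.read_camera(n); cv2.imwrite(f'pics/{f}.png',cv2.cvtColor(im,cv2.COLOR_RGB2BGR)); return im
E
python3 - <<'E'
from h import *
for n in('side','top'):
    print(viewer.get_calibration(n)); snap(n,n+'0')
    for t in('stand','mirror','handle','upper','lower','sightline','lens','discs','spare_lower','tape','dish'):
        print(n,t,[(np.round(b['location']),round(b['conf'],2)) for b in boxes_of(n,t)[:2]])
o=env.get_obs();print(o)
E
```

```text
{'fov_y': 55.05686954178157, 'cx': 319.20274590639724, 'cy': 194.83999222469348, 'k1': -0.004831424183427798, 'position': array([0.38002326, 0.80392214, 0.70025484]), 'orientation': array([  53.23486421,   -1.17333896, -163.53123372])}
side stand [(array([343., 271.]), 0.58)]
side mirror [(array([329., 265.]), 0.92), (array([342., 270.]), 0.44)]
side handle [(array([331., 263.]), 0.59)]
side upper [(array([358., 257.]), 0.56)]
side lower [(array([334., 294.]), 0.57)]
side sightline []
side lens [(array([344., 269.]), 0.88), (array([362., 257.]), 0.43)]
side discs [(array([322., 223.]), 0.96)]
side spare_lower [(array([279., 292.]), 0.77)]
side tape [(array([321., 225.]), 0.69), (array([390., 194.]), 0.57)]
side dish [(array([341., 270.]), 0.69)]
{'fov_y': 43.259966376826306, 'cx': 319.67513265941216, 'cy': 202.3438916248194, 'k1': -0.12361576969359708, 'position': array([0.40888893, 0.05427467, 1.28336208]), 'orientation': array([  7.12728238,   0.50553449, -89.68948702])}
top stand []
top mirror [(array([225., 223.]), 0.59)]
top handle [(array([225., 225.]), 0.71), (array([267., 235
[... 403 characters left out ...]
s': 1.2, 'qpos': array([71.62535471, 18.39246603, -4.01770357, 83.1090519 ,  1.29638752,
       78.54152584, -3.26014144]), 'joint_velocities': array([-0.01826764, -0.1046699 , -0.02597446, -0.03378903, -0.09528944,
       -0.02697242, -0.08487774]), 'effort': array([ 4.96079938e-04, -4.91111255e+01, -4.03197175e-01, -3.12767673e+01,
       -6.41486119e-02,  3.36973288e-02,  2.13302332e-05]), 'tool_pos': array([ 0.21355737, -0.61392075,  0.22256743]), 'tool_rot': array([1.79997823e+02, 3.68837976e-03, 1.91851304e+01]), 'force': array([-0.57893136,  0.78834198,  0.06627096]), 'wrist_torque': array([-0.01208506,  0.04750773,  0.02952421]), 'grasp_force': 0.0, 'grip_width': 0.08658696198745502}
```

```bash
python3 - <<'E'
import cv2
a=cv2.imread('pics/top0.png')[130:300,170:430]; cv2.imwrite('pics/t1.png',cv2.resize(a,None,fx=3,fy=3,interpolation=cv2.INTER_CUBIC))
a=cv2.imread('pics/side0.png')[170:330,240:450]; cv2.imwrite('pics/s1.png',cv2.resize(a,None,fx=3.5,fy=3.5,interpolation=cv2.INTER_CUBIC))
E
```

```text
(no output)
```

View pics/t1.png

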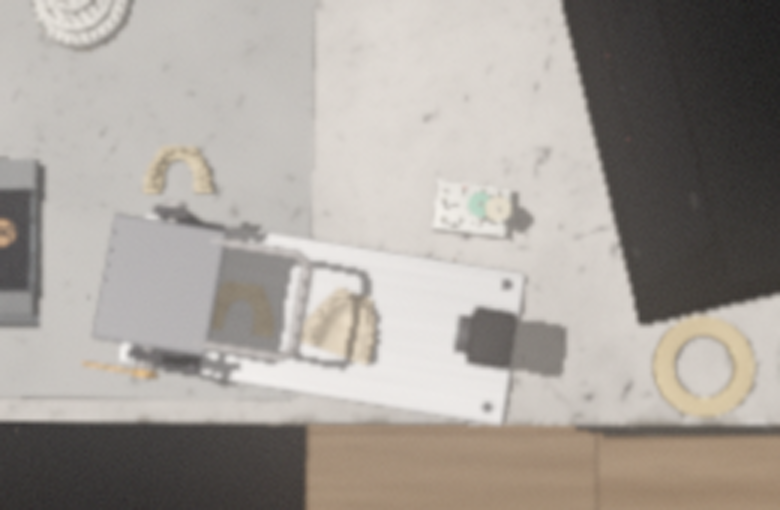

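View pics/s1.png

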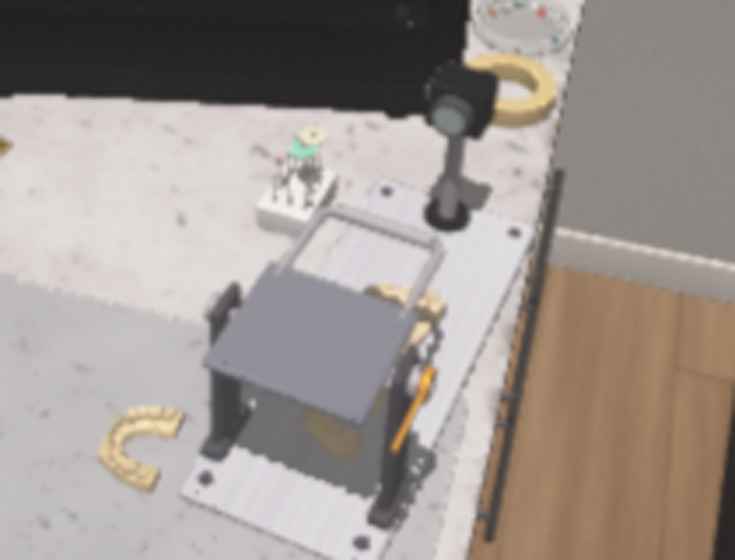

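View pics/top0.png

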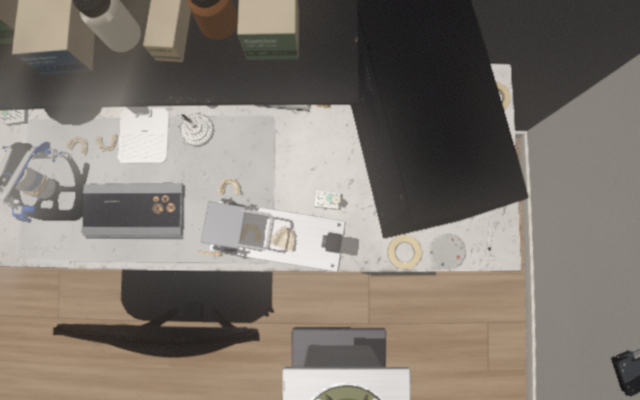

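Top crop: mirror at (110–220, 215–345), handle bar about (297, 310) with its shadow at about (360, 310), upper model at (342, 325), lower one in the mirror's shadow at (243, 308), camera at (490, 335). Side crop: mirror corners, bar from (328, 210) to (440, 245), needle at (412, 410). Next I fit the stand's pose.

```bash
cat >> h.py <<'E'
def S2W(s,P):
    P=np.atleast_2d(P)/1000.; c,n=np.cos(s[2]),np.sin(s[2])
    return np.c_[s[0]+c*P[:,0]-n*P[:,1],s[1]+n*P[:,0]+c*P[:,1],P[:,2]]
E
python3 - <<'E'
from h import *
from scipy.optimize import least_squares
T=[((-280,-65,12),(525,273)),((-280,65,12),(503,424)),((45,-49,132),(117,213)),((45,49,132),(93,338)),((-258-17,0,145),(516,338))][:4]
Sd=[((45,-49,132),(207,363)),((45,49,132),(362,420)),((-45,49,132),(413,318)),((-45,-49,132),(275,265)),((-110,-35,128),(328,207)),((-110,35,128),(440,243)),((-280,-65,12),(382,178)),((-280,65,12),(530,232)),((50,-65,12),(183,492))]
tp=np.array([a for a,_ in T]);tu=np.array([b for _,b in T])/3+[170,130]
sp=np.array([a for a,_ in Sd]);su=np.array([b for _,b in Sd])/3.5+[240,170]
f=lambda s:np.r_[(proj('top',S2W(s,tp))-tu).ravel(),(proj('side',S2W(s,sp))-su).ravel()]
r=least_squares(f,[.4,.2,1.5],loss='soft_l1')
print(r.x,np.degrees(r.x[2]));print(f(r.x).reshape(-1,2).round(1))
s=r.x;np.save('s.npy',s)
print('handle,pivot,lens',S2W(s,[(-110,0,125),(0,0,125),(-230,0,125)]).round(4))
for n in('top','side'):
  for t in('upper','lower'):
    im=viewer.read_camera(n)
    for m in masks_of(n,t)[:2]:
        p=m['pixels']; ys,xs=np.nonzero(p)
        for z in(.02,.026):
            w=onz(n,(xs.mean(),ys.mean()),z); d=w[:2]-s[:2];c,q=np.cos(s[2]),np.sin(s[2])
            print(n,t,round(m['conf'],2),p.sum(),xs.min(),xs.max(),ys.min(),ys.max(),'stand mm',z,(1000*np.array([c*d[0]+q*d[1],-q*d[0]+c*d[1]])).round(1))
E
```

```text
[0.49792819 0.29004348 1.42126306] 81.43237471042588
[[-0.6  0. ]
 [-1.   0.8]
 [-2.3  0.7]
 [-1.8  0.8]
 [-1.8 -0.8]
 [ 0.7  0.6]
 [ 2.8 -2.1]
 [-1.4 -1.9]
 [ 1.5 -0.4]
 [-0.9 -1.1]
 [-1.7 -0.9]
 [ 1.6 -2.1]
 [-1.9 -0.4]]
handle,pivot,lens [[0.4815 0.1813 0.125 ]
 [0.4979 0.29   0.125 ]
 [0.4637 0.0626 0.125 ]]
top upper 0.93 437 271 294 227 250 stand mm 0.02 [-135.8    2.9]
top upper 0.93 437 271 294 227 250 stand mm 0.026 [-136.4    3.1]
top lower 0.54 179 240 259 224 240 stand mm 0.02 [-48.9  -2.7]
top lower 0.54 179 240 259 224 240 stand mm 0.026 [-49.8  -2.5]
side upper 0.62 154 344 367 250 268 stand mm 0.02 [-151.2   12. ]
side upper 0.62 154 344 367 250 268 stand mm 0.026 [-145.5   13.6]
side upper 0.28 154 326 350 282 300 stand mm 0.02 [-28.4   4.7]
side upper 0.28 154 326 350 282 300 stand mm 0.026 [-23.9   6.3]
side lower 0.69 125 327 342 287 300 stand mm 0.02 [-25.9   5. ]
side lower 0.69 125 327 342 287 300 stand mm 0.026 [-21.4   6.6]
side lower 0.25 6960 291 392 187 333 stand mm 0.02 [-97.4  -7.3]
side lower 0.25 6960 291 392 187 333 stand mm 0.026 [-92.2  -5.5]
```

```bash
python3 - <<'E'
from h import *
s=np.load('s.npy')
def st(w): 
    d=np.asarray(w)[...,:2]-s[:2];c,q=np.cos(s[2]),np.sin(s[2])
    return 1000*np.stack([c*d[...,0]+q*d[...,1],-q*d[...,0]+c*d[...,1]],-1)
print('bar',onz('top',(268.7,232.7),.13),st(onz('top',(268.7,232.7),.13)))
im=viewer.read_camera('top'); m=masks_of('top','upper')[0]['pixels']
ys,xs=np.nonzero(m)
P=np.array([st(onz('top',(x,y),.022)) for x,y in zip(xs,ys)])
print(P.min(0),P.max(0),np.percentile(P,[1,99],axis=0),P.mean(0))
print(proj('top',S2W(s,[(-110,-35,130),(-110,35,130),(-280,-65,12),(-280,65,12),(45,-49,132)]) ).round(1))
# own colour crop with overlay
c=cv2.cvtColor(im,cv2.COLOR_RGB2BGR)[215:265,225:315]
c=cv2.resize(c,None,fx=8,fy=8,interpolation=cv2.INTER_CUBIC)
k=cv2.resize(m[215:265,225:315].astype('uint8'),None,fx=8,fy=8,interpolation=cv2.INTER_NEAREST)
cs,_=cv2.findContours(k,0,2);cv2.drawContours(c,cs,-1,(0,0,255),1)
cv2.imwrite('pics/up.png',c)
E
```

```text
bar [0.48239042 0.18176085 0.13      ] [-109.38904611   -0.76720007]
[-165.5291981   -28.75499055] [-104.46490853   31.44480027] [[-164.41593632  -27.15037841]
 [-106.1201421    29.86453832]] [-137.07754972    2.33565498]
[[271.4 218.1]
 [266.4 248.2]
 [344.4 221. ]
 [336.7 272.1]
 [206.7 201.7]]
```

View pics/up.png

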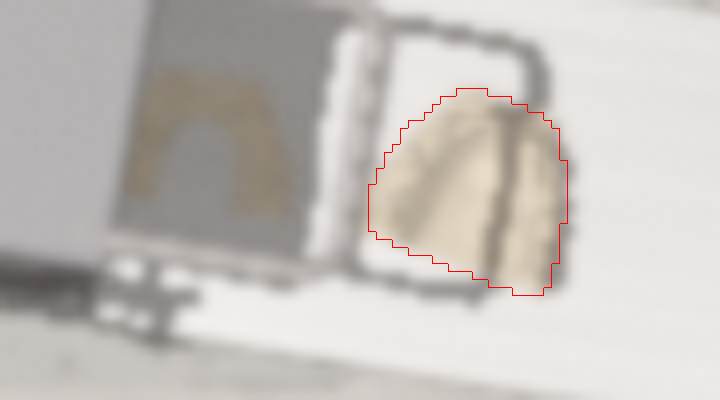

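```bash
python3 - <<'E'
from h import *
s=np.load('s.npy')
viewer.read_camera('top'); m=masks_of('top','upper')[0]['pixels']
ys,xs=np.nonzero(m)
P=np.array([onz('top',(x,y),.022)[:2] for x,y in zip(xs,ys)])*1000
r=cv2.minAreaRect(P.astype('float32'));print(r)
c=np.array(r[0])/1000; d=c-s[:2];print('stand',(1000*np.array([np.cos(s[2])*d[0]+np.sin(s[2])*d[1],-np.sin(s[2])*d[0]+np.cos(s[2])*d[1]])))
for uv in[(385,235),(525,195),(405,252),(447,250),(400,270)]: print(uv,onz('top',uv,0),onz('top',uv,.3),onz('top',uv,.5))
E
```

```text
((477.714111328125, 155.10391235351562), (60.472068786621094, 54.142120361328125), 70.84748077392578)
stand [-1.36445167e+02 -1.14339978e-01]
(385, 235) [ 0.4861844  -0.10040485  0.        ] [ 0.46811573 -0.06424681  0.3       ] [ 0.45606996 -0.04014145  0.5       ]
(525, 195) [ 0.59098031 -0.47051505  0.        ] [ 0.54841445 -0.34783968  0.3       ] [ 0.5200372 -0.2660561  0.5      ]
(405, 252) [ 0.44306052 -0.15107567  0.        ] [ 0.43507254 -0.10307277  0.3       ] [ 0.42974721 -0.07107084  0.5       ]
(447, 250) [ 4.48148738e-01 -2.59121474e-01  2.22044605e-16] [ 0.43897133 -0.18586168  0.3       ] [ 0.43285305 -0.13702182  0.5       ]
(400, 270) [ 0.3975405  -0.13786106  0.        ] [ 0.40019332 -0.09294722  0.3       ] [ 0.40196187 -0.06300466  0.5       ]
```

View pics/side0.png

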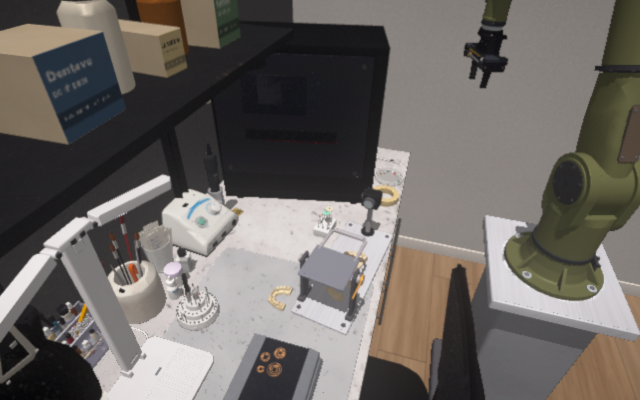

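The upper model's box fits at 60x54 mm, centred at stand (-136, 0). The side picture shows a tall furnace (front corner about x 0.47, y -0.06), so I go round it on the near side.

>>> apply_moves --pt "0.22 -0.23 0 0 0 0.06 1" --pt "0.43 -0.46 0 0 0 0.11 1" --pt "0.647 -0.696 0 0 0 0.163 1" --pt "0.647 -0.696 0 0 0 0.163 1" --pt "0.647 -0.696 0 0 0 0.163 1" --pt "0.647 -0.696 0 0 0 0.163 1" --pt "0.647 -0.696 0 0 0 0.163 1" --pt "0.647 -0.696 0 0 0 0.163 1"

```text
time_s: 2.6
tool_pos: [0.289, -0.4412, 0.2224]
tool_rot: [180.0, 0.0, 5.0]
force: [-0.1, -1.4, 0.6]
grip_width: 0.0871
grasp_force: 0.0
```

```bash
cat >> h.py <<'E'
def go(*tgts):
    "targets (x,y,z,rpy) -> normalised rows from the present pose"
    o=env.get_obs(); M=R.from_euler('xyz',o['tool_rot'],degrees=True)
    print(round(o['time_s'],2),o['qpos'].round(1),o['tool_pos'].round(4),o['tool_rot'].round(2),'F',o['force'].round(1),'w',round(o['grip_width'],4),round(o['grasp_force'],1))
    for t in tgts:
        d=M.inv().apply(np.array(t[:3])-o['tool_pos'])/.2
        r=(M.inv()*R.from_euler('xyz',t[3:],degrees=True)).as_rotvec()/1.5
        print(d.round(3),r.round(3))
E
python3 -c "
from h import *
go((.35,-.26,.225,180,0,0),(.36,-.25,.225,180,0,-8.6),(.41,-.06,.225,180,0,-8.6))"
```

```text
2.6 [ 62.    3.9  -8.5 100.3   0.6  75.9 -31.6] [ 0.289  -0.4412  0.2224] [1.80e+02 2.00e-02 5.03e+00] F [-0.1 -1.4  0.6] w 0.0871 0.0
[ 0.383 -0.876 -0.013] [0.    0.    0.059]
[ 0.437 -0.921 -0.013] [0.    0.    0.159]
[ 0.77  -1.846 -0.013] [0.    0.    0.159]
```

>>> apply_moves --pt "0.15 -0.31 0 0 0 0.05 1" --pt "0.3 -0.61 0 0 0 0.1 1" --pt "0.437 -0.921 0 0 0 0.159 1" --pt "0.437 -0.921 0 0 0 0.159 1" --pt "0.437 -0.921 0 0 0 0.159 1" --pt "0.437 -0.921 0 0 0 0.159 1" --pt "0.437 -0.921 0 0 0 0.159 1" --pt "0.437 -0.921 0 0 0 0.159 1"

```text
time_s: 3.4
tool_pos: [0.3597, -0.2504, 0.2224]
tool_rot: [-180.0, 0.0, -8.7]
force: [-0.4, 0.5, -0.7]
grip_width: 0.0868
grasp_force: 0.0
```

```bash
python3 -c "
from h import *
go((.41,-.06,.225,180,0,-8.6),(.4815,.18,.225,180,0,-8.57))"
```

```text
3.4 [ 52.4  -7.1 -19.2 110.6  -2.4  76.1 -64.8] [ 0.3597 -0.2504  0.2224] [-1.7998e+02  2.0000e-02 -8.6900e+00] F [-0.4  0.5 -0.7] w 0.0868 0.0
[ 0.105 -0.979 -0.013] [-0.     0.    -0.001]
[ 0.277 -2.219 -0.013] [-0.     0.    -0.001]
```

>>> apply_moves --pt "0.035 -0.33 0 0 0 0 1" --pt "0.07 -0.65 0 0 0 0 1" --pt "0.105 -0.979 0 0 0 0 1" --pt "0.105 -0.979 0 0 0 0 1" --pt "0.105 -0.979 0 0 0 0 1" --pt "0.105 -0.979 0 0 0 0 1" --pt "0.105 -0.979 0 0 0 0 1" --pt "0.105 -0.979 0 0 0 0 1"

```text
time_s: 4.2
tool_pos: [0.4098, -0.0598, 0.2224]
tool_rot: [-180.0, 0.0, -8.7]
force: [-0.2, 0.2, 0.5]
grip_width: 0.087
grasp_force: 0.0
```

```bash
python3 -c "
from h import *
go((.445,.1,.225,180,0,-8.6),(.4815,.18,.225,180,0,-8.57))"
```

```text
4.2 [ 43.1 -11.2 -33.5 112.8  -6.4  76.7 -87.1] [ 0.4098 -0.0598  0.2224] [-1.7998e+02  3.0000e-02 -8.6900e+00] F [-0.2  0.2  0.5] w 0.087 0.0
[ 0.053 -0.817 -0.013] [-0.     0.    -0.001]
[ 0.173 -1.24  -0.013] [-0.     0.    -0.001]
```

>>> apply_moves --pt "0.035 -0.27 0 0 0 0 1" --pt "0.07 -0.54 0 0 0 0 1" --pt "0.12 -0.8 0 0 0 0 1" --pt "0.14 -1 0 0 0 0 1" --pt "0.14 -1 0 0 0 0 1" --pt "0.14 -1 0 0 0 0 1" --pt "0.14 -1 0 0 0 0 1"

```text
time_s: 4.9
tool_pos: [0.4675, 0.1334, 0.2221]
tool_rot: [179.9, 0.0, -8.7]
force: [-0.4, 0.1, 0.4]
grip_width: 0.0868
grasp_force: 0.0
```

```bash
python3 -c "
from h import *
go((.4815,.181,.2,180,0,-8.57),(.4815,.181,.106,180,0,-8.57))"
```

```text
4.9 [  33.3    0.2  -51.8  104.1    0.2   75.8 -117.2] [0.4675 0.1334 0.2221] [ 1.7994e+02  5.0000e-02 -8.6700e+00] F [-0.4  0.1  0.4] w 0.0868 0.0
[ 0.034 -0.246  0.11 ] [ 0.001  0.001 -0.001]
[ 0.034 -0.247  0.58 ] [ 0.001  0.001 -0.001]
```

>>> apply_moves --pt "0.02 -0.12 0.06 0 0 0 1" --pt "0.034 -0.246 0.11 0 0 0 1" --pt "0.034 -0.246 0.11 0 0 0 1" --pt "0.034 -0.246 0.11 0 0 0 1"

```text
time_s: 5.3
tool_pos: [0.4813, 0.1815, 0.2001]
tool_rot: [179.9, 0.1, -8.6]
force: [-0.2, 0.5, 0.6]
grip_width: 0.0869
grasp_force: 0.0
```

```bash
python3 -c "
from h import *
go((.4815,.181,.106,180,0,-8.57))
a=cv2.resize(cv2.cvtColor(viewer.read_camera('side'),cv2.COLOR_RGB2BGR)[150:330,240:440],None,fx=3.2,fy=3.2,interpolation=cv2.INTER_CUBIC)
cv2.imwrite('pics/hov.png',a)
"
```

```text
5.3 [  28.4    7.   -55.1  102.4    6.    73.8 -126.8] [0.4813 0.1815 0.2001] [ 1.7992e+02  6.0000e-02 -8.5900e+00] F [-0.2  0.5  0.6] w 0.0869 0.0
[0.002 0.001 0.47 ] [ 0.001  0.001 -0.   ]
```

View pics/hov.png

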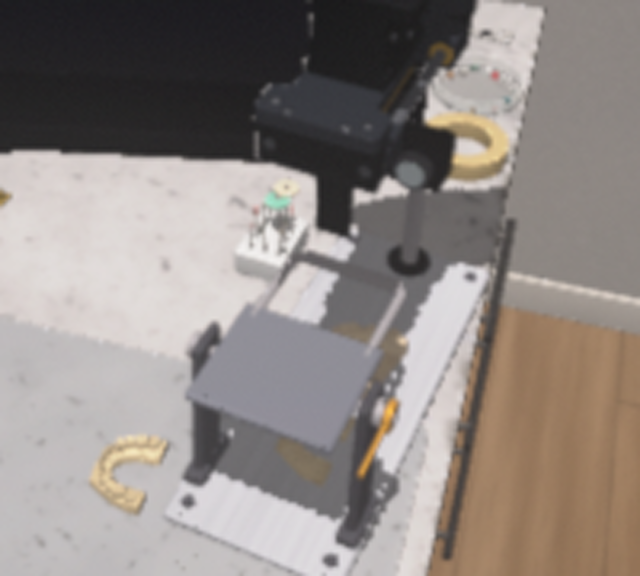

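```bash
python3 -c "
from h import *
s=np.load('s.npy')
print((proj('side',S2W(s,[(-110+45,0,200),(-110,0,130),(-110,0,200),(-258,0,125)]))-[240,150])*3.2)
"
```

```text
[[333.08651841 225.64588464]
 [351.64952247 264.89694481]
 [358.97951221 185.37803683]
 [420.6082811  154.01769496]]
```

The near finger's tip shows at (335, 235) over the bar at (345, 265), within pixels of where it should be. I descend and grip.

>>> apply_moves --pt "0 0 0.12 0 0 0 0.75" --pt "0 0 0.24 0 0 0 0.75" --pt "0 0 0.36 0 0 0 0.75" --pt "0 0 0.47 0 0 0 0.75" --pt "0 0 0.47 0 0 0 0.75" --pt "0 0 0.47 0 0 0 0.75"

```text
time_s: 5.95
tool_pos: [0.4818, 0.182, 0.1071]
tool_rot: [180.0, -0.0, -8.6]
force: [-0.4, 0.5, -0.2]
grip_width: 0.0657
grasp_force: 0.0
```

>>> apply_moves --pt "0 0 0 0 0 0 0.3" --pt "0 0 0 0 0 0 0.2" --pt "0 0 0 0 0 0 0.12" --pt "0 0 0 0 0 0 0.1" --pt "0 0 0 0 0 0 0" --pt "0 0 0 0 0 0 0" --pt "0 0 0 0 0 0 0" --pt "0 0 0 0 0 0 0" --grip_force 15

```text
time_s: 6.75
tool_pos: [0.481, 0.1811, 0.1062]
tool_rot: [179.8, 0.0, -8.5]
force: [-1.3, -5.9, 1.9]
grip_width: 0.0093
grasp_force: 15.2
```

```bash
python3 -c "
from h import *
print(env.get_obs()['wrist_torque'],env.get_obs()['effort'])
go((.4815,.181,.106,180,0,-8.57))"
```

```text
[-0.57439107  0.25917832 -0.09590404] [-4.19498786e+00 -2.79444659e+01 -9.76511478e+00 -2.98311907e+01
 -2.00695395e+00 -2.28205159e+00  2.83198070e-02]
6.75 [  25.3   13.5  -53.9  108.8   12.3   63.9 -131.9] [0.481  0.1811 0.1062] [ 1.7977e+02  5.0000e-02 -8.5100e+00] F [-1.3 -5.9  1.9] w 0.0093 15.2
[0.003 0.    0.001] [0.003 0.001 0.001]
```

>>> apply_moves --pt "0 -0.002 -0.048 0 0 0 0" --pt "0 -0.008 -0.096 0 0 0 0" --pt "0 -0.019 -0.142 0 0 0 0" --pt "0 -0.033 -0.188 0 0 0 0" --pt "0 -0.052 -0.232 0 0 0 0" --pt "0 -0.074 -0.275 0 0 0 0" --pt "0 -0.1 -0.316 0 0 0 0" --pt "0 -0.129 -0.354 0 0 0 0" --pt "0 -0.161 -0.389 0 0 0 0" --pt "0 -0.161 -0.389 0 0 0 0" --pt "0 -0.161 -0.389 0 0 0 0" --grip_force 25

```text
time_s: 7.85
tool_pos: [0.4857, 0.2109, 0.1855]
tool_rot: [179.5, 0.1, -8.6]
force: [-4.1, -12.6, 6.4]
grip_width: 0.0089
grasp_force: 25.0
```

```bash
cat >> h.py <<'E'
def arc(ths,off=(0.,0.)):
    s=np.load('s.npy'); t=[]
    for th in np.radians(ths):
        w=S2W(s,[(-110*np.cos(th)+off[0],0,125+110*np.sin(th)+off[1]-19)])[0]; t.append((*w,180,0,-8.57))
    go(*t)
    o=env.get_obs(); d=o['tool_pos'][:2]-s[:2]; x=1000*(np.cos(s[2])*d[0]+np.sin(s[2])*d[1]); z=o['tool_pos'][2]*1000+19-125
    print('theta',np.degrees(np.arctan2(z,-x)),'radius',np.hypot(x,z))
E
python3 -c "
from h import *
arc([45,50,55,60,65,68])
"
```

```text
7.85 [  24.1   11.   -55.7  101.4    9.8   73.  -132.7] [0.4857 0.2109 0.1855] [ 1.7953e+02  6.0000e-02 -8.6300e+00] F [ -4.1 -12.6   6.4] w 0.0089 25.0
[ 0.001 -0.012  0.008] [ 0.005  0.001 -0.001]
[ 0.001 -0.047 -0.024] [ 0.005  0.001 -0.001]
[ 0.001 -0.085 -0.054] [ 0.005  0.001 -0.001]
[ 0.001 -0.125 -0.08 ] [ 0.005  0.001 -0.001]
[ 0.001 -0.167 -0.103] [ 0.005  0.001 -0.001]
[ 0.001 -0.194 -0.114] [ 0.005  0.001 -0.001]
theta 44.77149994468342 radius 112.83259238937066
```

```bash
cat >> h.py <<'E'
from scipy.optimize import least_squares
def needle(im,n='side'):
    s=np.load('s.npy'); h=cv2.cvtColor(im,cv2.COLOR_RGB2HSV).astype(int)
    u0=proj(n,S2W(s,[(0,60,125)]))[0]
    yy,xx=np.mgrid[:400,:640]
    m=(h[...,0]>8)&(h[...,0]<28)&(h[...,1]>120)&(h[...,2]>90)&(np.hypot(xx-u0[0],yy-u0[1])<50)
    k,l,st,_=cv2.connectedComponentsWithStats(m.astype('uint8')); i=1+np.argmax(st[1:,4]); ys,xs=np.nonzero(l==i)
    p=np.c_[xs,ys].astype(float); v=np.linalg.svd(p-p.mean(0))[2][0]
    out=[]
    for th in np.arange(0,90,.25):
        a=np.radians(2*th); q=proj(n,S2W(s,[(0,60,125),(50*np.cos(a),60,125-50*np.sin(a))])); d=q[1]-q[0]
        out.append((abs(v[0]*d[1]-v[1]*d[0])/np.hypot(*d)+ .02*np.hypot(*(q.mean(0)-p.mean(0))),th))
    print(n,'needle',len(p),'mean',p.mean(0).round(1),'dir',v.round(3),'best',sorted(out)[:2])
    return m
E
python3 - <<'E'
from h import *
s=np.load('s.npy')
i0=cv2.cvtColor(cv2.imread('pics/side0.png'),cv2.COLOR_BGR2RGB)
needle(i0); im=snap('side','s45'); needle(im)
i1=cv2.cvtColor(cv2.imread('pics/top0.png'),cv2.COLOR_BGR2RGB); needle(i1,'top')
c=cv2.cvtColor(im,cv2.COLOR_RGB2BGR)
c=cv2.resize(c[150:330,260:420],None,fx=3.3,fy=3.3,interpolation=cv2.INTER_CUBIC); cv2.imwrite('pics/s45c.png',c)
E
```

```text
side needle 57 mean [357.6 286.3] dir [-0.422  0.906] best [(np.float64(0.10298199791487281), np.float64(3.25)), (np.float64(0.10450825152312165), np.float64(3.0))]
side needle 24 mean [360.9 279.4] dir [-0.299  0.954] best [(np.float64(0.2666716954308234), np.float64(23.0)), (np.float64(0.2673624415499781), np.float64(22.75))]Traceback (most recent call last):
  File "<stdin>", line 5, in <module>
  File "h.py", line 42, in needle
    k,l,st,_=cv2.connectedComponentsWithStats(m.astype('uint8')); i=1+np.argmax(st[1:,4]); ys,xs=np.nonzero(l==i)
                                                                      ~~~~~~~~~^^^^^^^^^^
    return _wrapfunc(a, 'argmax', axis=axis, out=out, **kwds)
    return bound(*args, **kwds)
ValueError: attempt to get argmax of an empty sequence
```

Force and position both fit the bar having rolled about 3.5 mm along the pads, so the tool's travel along stand x gives the angle more reliably than its height. I continue the lift with that allowance.

>>> apply_moves --pt "0 -0.017 -0.025 0 0 0 0" --pt "0 -0.035 -0.047 0 0 0 0" --pt "0 -0.073 -0.077 0 0 0 0" --pt "0 -0.114 -0.105 0 0 0 0" --pt "0 -0.157 -0.128 0 0 0 0" --pt "0 -0.201 -0.148 0 0 0 0" --pt "0 -0.217 -0.153 0 0 0 0" --pt "0 -0.217 -0.153 0 0 0 0" --pt "0 -0.217 -0.153 0 0 0 0" --pt "0 -0.217 -0.153 0 0 0 0"

```text
time_s: 8.9
tool_pos: [0.493, 0.2569, 0.2169]
tool_rot: [179.9, -0.1, -8.6]
force: [-1.2, -6.1, 7.1]
grip_width: 0.0092
grasp_force: 25.0
```

```bash
python3 - <<'E'
from h import *
arc([71.74]); o=env.get_obs(); d=o['tool_pos']-[.481,.1811,.1062]; s=np.load('s.npy')
dx=1000*(np.cos(s[2])*d[0]+np.sin(s[2])*d[1]); print('dx',dx,'theta',np.degrees(np.arccos(1-dx/110)),'z',d[2]*1000)
f=o['force'];print('Fx',f[0]*np.cos(s[2])+f[1]*np.sin(s[2]))
im=snap('side','s72')
c=cv2.resize(cv2.cvtColor(im,cv2.COLOR_RGB2BGR)[150:330,260:420],None,fx=3.3,fy=3.3,interpolation=cv2.INTER_CUBIC); cv2.imwrite('pics/s72c.png',c)
E
```

```text
8.9 [  19.    13.8  -56.5   95.7   11.9   77.  -138. ] [0.493  0.2569 0.2169] [ 1.7987e+02 -8.0000e-02 -8.5500e+00] F [-1.2 -6.1  7.1] w 0.0092 25.0
[-0.     0.004  0.032] [ 0.002 -0.001  0.   ]
theta 73.1625058145608 radius 115.83747766424332
dx 76.69638094214784 theta 72.37653880382359 z 110.67154249167226
Fx -6.171660347555314
```

View pics/s72c.png

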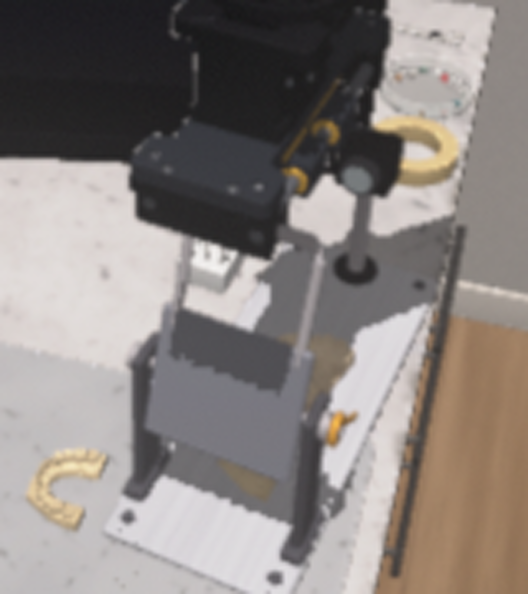

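The mirror stands up with the bar in the fingers at about (245, 235). Rolling explains the extra height (6 mm), giving a tilt of about 72.4°. I trim by about -0.6°.

>>> apply_moves --pt "0 0.003 -0.003 0 0 0 0" --pt "0 0.006 -0.006 0 0 0 0" --pt "0 0.006 -0.006 0 0 0 0" --pt "0 0.006 -0.006 0 0 0 0" --pt "0 0.006 -0.006 0 0 0 0" --pt "0 0.006 -0.006 0 0 0 0"

```text
time_s: 9.55
tool_pos: [0.4928, 0.2561, 0.2167]
tool_rot: [179.9, -0.1, -8.5]
force: [-0.0, -5.1, 3.0]
grip_width: 0.0093
grasp_force: 25.0
```

```bash
python3 - <<'E'
from h import *
o=env.get_obs(); d=o['tool_pos']-[.481,.1811,.1062]; s=np.load('s.npy')
dx=1000*(np.cos(s[2])*d[0]+np.sin(s[2])*d[1]); print('dx',dx,'theta',np.degrees(np.arccos(1-dx/110)),'z',d[2]*1000,o['force'],o['joint_velocities'].round(2))
# independent looks: upper and mirror/needle from both cameras
def st(w):
    e=w[:2]-s[:2]; return 1000*np.array([np.cos(s[2])*e[0]+np.sin(s[2])*e[1],-np.sin(s[2])*e[0]+np.cos(s[2])*e[1]])
im=snap('top','t72')
for m in masks_of('top','upper')[:1]:
    ys,xs=np.nonzero(m['pixels']); print('upper now',m['conf'],len(xs),xs.min(),xs.max(),ys.min(),ys.max(),st(onz('top',(xs.mean(),ys.mean()),.022)))
c=cv2.resize(cv2.cvtColor(im,cv2.COLOR_RGB2BGR)[180:280,190:350],None,fx=4.5,fy=4.5,interpolation=cv2.INTER_CUBIC); cv2.imwrite('pics/t72c.png',c)
for th in(69,72,75):
    a=np.radians(th*2); b=np.radians(th); print(th,'tip,axis',((proj('top',S2W(s,[(50*np.cos(a),63,125-50*np.sin(a)),(0,63,125)]))-[190,180])*4.5).round(0).tolist())
E
```

```text
dx 75.91317662274167 theta 71.94798830816646 z 110.47493208464932 [-0.04836715 -5.09642143  2.97266976] [ 0.03 -0.09  0.04 -0.01 -0.05 -0.05 -0.04]
upper now 0.63 410 270 293 227 250 [-135.35536586    3.83594961]
69 tip,axis [[207.0, 340.0], [125.0, 327.0]]
72 tip,axis [[212.0, 341.0], [125.0, 327.0]]
75 tip,axis [[216.0, 342.0], [125.0, 327.0]]
```

View pics/t72c.png

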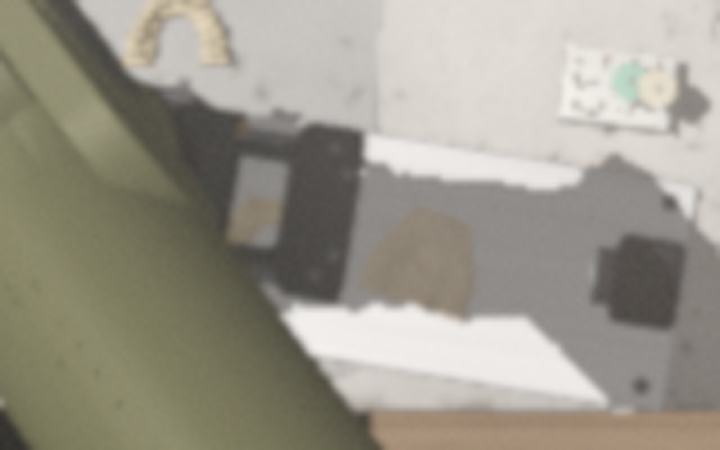

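The upper model is unmoved at (415, 265) and the bystanders are in place. One last small trim and settle, then hand in.

>>> apply_moves --pt "0 0.002 0 0 0 0 0" --pt "0 0.002 0 0 0 0 0" --pt "0 0.002 0 0 0 0 0" --pt "0 0.002 0 0 0 0 0" --pt "0 0.002 0 0 0 0 0" --pt "0 0.002 0 0 0 0 0" --pt "0 0.002 0 0 0 0 0" --pt "0 0.002 0 0 0 0 0"

```text
time_s: 10.45
tool_pos: [0.4928, 0.2559, 0.2167]
tool_rot: [180.0, -0.1, -8.5]
force: [1.1, -4.8, 2.9]
grip_width: 0.0092
grasp_force: 25.0
```

```bash
python3 - <<'E'
from h import *
o=env.get_obs(); d=o['tool_pos']-[.481,.1811,.1062]; s=np.load('s.npy')
dx=1000*(np.cos(s[2])*d[0]+np.sin(s[2])*d[1]); th=np.degrees(np.arccos(1-dx/110)); print(dx,th,o['grasp_force'])
if abs(th-71.7)<.5: print(env.sign_off())
E
```

```text
75.77232360924957 71.8708067506756 24.99583661556244
the job is handed in; nothing more can be done
None
```

I handed the job in at about 10.5 s, with the bar still gripped at 25 N and the mirror held still at about 71.9° against an aim of 71.7°, so the camera's line of sight should land on the upper model's middle; I worked the angle out from the arm's travel and did not see it through the bench camera, and the upper model and the bystanders visible in the last top picture had not moved.

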